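Find the weighted stamp on the balance and rack it

TASK

One of the two look-alike stamps has a weight cast into it: find out which by gently standing one in each pan of the little balance and letting go. Take the stamp whose side drops and stand it fully home in the hole of the drilled block on the rack, feeling for the hole gently; leave the other stamp in its pan.

Things in the scene. Friction and masses are not known exactly. Their poses are not given: they have to be found in the camera images.
- stamp_p: one of two look-alike pale wooden clay stamps, round, 55 mm high, 19.5 mm wide at the foot, with a 14.5 mm waist and a 17 mm wide head from 37 to 51 mm up; under 0.1 kg. Origin: centre of the underside, z up along the stamp. Stands on the table at the start. One of the two stamps (not told which) is at least 1.3 times as heavy as the other
- stamp_q: the other look-alike clay stamp; same size, same origin
- balance: wooden foot of the balance, 80 x 150 x 14 mm, fixed to the table, with two steel cheeks that carry the beam's pivot 55 mm above the table (cheeks reach 64 mm). Origin: centre of the underside; its y axis runs along the beam towards the left pan
- beam (a joint): tilt of the beam, rad: 0 level (where it rests empty), positive when the left pan (+y of the balance) is down, negative when the right pan is down; stops at +-0.12. It swings freely and yields under a light touch; each pan moves +-13 mm up and down; pressing a stamp on it with over 15 N spoils it
- pan_left (a point): centre of the floor of the left brass pan (round dish, 46 mm wide inside, rim 5 mm above its floor), 110 mm from the pivot, 62 mm above the table when level; tilts with the beam
- pan_right (a point): centre of the floor of the right brass pan, same dish, at the other end of the beam
- rack: wooden rack, 160 x 54 mm, fixed to the table, long side along its x axis. Origin: centre of the underside. On its 8 mm base plate lies a pale drilled block, 70 x 40 x 15 mm, clamped with its centre anywhere from 4 to 34 mm from the middle towards the rack's +x end (its place is not reported). It does not move when pressed; pressing a stamp on the rack with over 25 N spoils it
- rack_mid (a point): the rack's middle, level with the block's top (23 mm above the table). The block's one hole is at the block's centre, so on the rack's x axis, 4 to 34 mm from this point on the +x side: 22 mm wide, 2 mm chamfer, right through to the base plate; a stamp fully home has its underside 8 mm above the table
- block_brush: black block brush lying on the table, 133 x 18 x 11 mm; bystander
- boxwood_tool_0: boxwood modelling tool lying on the table, 143 mm long; bystander
- jar_1: small closed colour jar, 48 mm wide, 58 mm high, standing left of the stamps; bystander
Things that resemble listed ones, but are neither listed nor needed, are in the scene too. What is shaped like the stamp_p but orange or red is not meant.

How it is judged (in metres and radians):
On the way:
1. the two stamps stand in opposite pans, let go, and the beam has dropped to one side (((distance between stamp_p and pan_left below 0.02 m and distance between stamp_q and pan_right below 0.02 m) or (distance between stamp_q and pan_left below 0.02 m and distance between stamp_p and pan_right below 0.02 m)) and (value of joint beam above 0.09 rad or value of joint beam below -0.09 rad) and angle between each of stamp_p, stamp_q's own z axis and vertical below 0.25 rad and contact force between the fingers and stamp_p below 0.1 N and contact force between the fingers and stamp_q below 0.1 N and contact force between each of the arm, the fingers and balance below 0.1 N), for 0.3 s.
At the end, for the whole second after the job is handed in: The heavier stamp stands upright (within 0.15 rad) in the block's hole with its underside within 3 mm of the base plate; the lighter one still stands in its pan, within 20 mm of the pan's centre; both at rest (z of stamp_p in the frame of rack between 0.005 and 0.011 m and x of stamp_p in the frame of rack between 0 and 0.038 m and y of stamp_p in the frame of rack between -0.005 and 0.005 m and angle between stamp_p's own z axis and vertical below 0.15 rad and linear speed of each of stamp_p, stamp_q below 0.02 m/s and (distance between stamp_q and pan_left below 0.02 m or distance between stamp_q and pan_right below 0.02 m) and angle between stamp_q's own z axis and vertical below 0.25 rad); the robot touches nothing.
It fails at once if a stamp pressed on the rack with more than 25 N (contact force between any of stamp_p, stamp_q and rack above 25 N).
It fails at once if a stamp pressed on the balance with more than 15 N (contact force between any of stamp_p, stamp_q and balance above 15 N).
It fails at once if the lighter stamp put on the rack (contact force between stamp_q and rack above 0.3 N).
It fails at once if the brush, boxwood tool or jar moved by more than 20 mm (distance of any of block_brush, boxwood_tool_0, jar_1 from where it was at the start of the episode above 0.02 m).
It also fails if it takes over 72 s, if anything falls off the work surface, if the arm or the gripper's body presses on something with over 40 N, if the wrist force passes 120 N, or if a joint passes its speed limit or range.

ROBOT

A 7-joint arm with a two-finger parallel gripper is mounted at the origin on a cart in front of the work surface, level with it; the furniture and walls round the work are solid. World frame = base frame: x ahead of the robot, y to its left, z up, the work surface at z = 0. Lengths are in m, angles in degrees, forces in N, time in s.
With the tool pointing down it reaches from about 0.425 to 0.875 m from the base axis. Payload 4.7 kg.
Tool frame: the origin (TCP) lies on the centre line of the jaws, within the pads' length; the fingertips stand 19 mm ahead of it and the grasp point (between the pads) is the TCP; z points along the fingers, y is the line along which they close (so a half turn about z gives the same grasp; the last joint's range is limited). The gripper opens to 87 mm and grips with 3 to 60 N. Pads are 19 mm wide; open, the fingers measure 117 mm over their backs; the gripper's body (75 mm by 190 mm) begins 51 mm behind the grasp point.
Start: joints at [73.917, 18.392, -4.016, 83.108, 1.295, 78.541, -3.26], TCP at [0.189, -0.622, 0.242] pointing down, gripper open.
Joint ranges: [-163.93, 163.93], [-17.29, 119.83], [-79.2, 71.16], [3.27, 140.29], [-89.18, 269.18], [5.43, 117.66], [-154.24, 154.24]. Speed limits (degrees/s): [147.25, 147.25, 180, 180, 180, 180, 180].

INTERFACE

Orientations are given as [roll, pitch, yaw] about the fixed x, y, z axes, in that order (R = Rz(yaw) Ry(pitch) Rx(roll)).
In Python, from cell import env, imaging gives the robot as it stands.
- The arm moves only by the shell command python3 -m crank 'ROWS' [OPENING] [FORCE]. ROWS is JSON, a list of rows, each an object of numbers: "x", "y", "z": the shift along the tool's x, y, z in m; "turn": the turn about the tool's z in rad. In form: [{"x": .., "y": .., "z": .., "turn": ..}, ...]. A call has 1 to 12 rows; each row is the pose to reach, as a shift and turn from the pose commanded when the call began, along the tool's axes at that moment; what a row does not reach only later rows make up. A row lasts 1/8 s, in which the tool goes at most 62.5 mm and 10.7 degrees, less where a joint would pass 70% of its speed; a pose out of reach is approached as far as the arm can. A call with a gripper value outside its range is refused whole. OPENING is the finger opening in m, from 0 to 0.087, set as the call begins (- or left out, the last holds). The fingers move at their own pace and stop on an object; FORCE is the grip in N (left out, the last holds). Time passes only in rows, so rows that repeat a pose let the fingers close. It gives the time, the measured TCP pose, the force, the opening and the grip force at its end, in the units of the state.
- env.get_obs(): the state, without advancing time (a new reading comes with each control period).
- imaging.read_camera(name): name is "scene" or "top" or "wrist"; returns the picture (400x640x3 uint8, red, green, blue); there is no depth.
- imaging.get_calibration(name): a dict with "camera_matrix" (3x3 intrinsics, pixels), "k1" (the pictures are not rectified: a ray, as slopes to the right and down, at radius r is drawn at 1 + k1 r^2 times it, then the intrinsics apply), "position" and "attitude" of the camera in the world. Camera axes: x right, y up, looking along -z (the intrinsics and any distortion apply to the point x, -y, -z); pixel columns grow to the right and rows downward; lengths in m; the calibration is good to about 2 mm. A picture is of the moment at which its call begins: read the wrist's pose just before it. get_calibration takes no time and is no camera call; for the wrist camera it gives the pose at the moment of the call.
- env.sign_off(): hands the job in; it is judged then, once.
The state is a dict: "time_s": time; "qpos": joint angles; "joint_velocities": joint speeds; "effort": joint torques, N m; "tool_pos": TCP position; "tool_rot": TCP orientation; "force": force on the tool from outside, world axes, zero at the start; "wrist_torque": the same for the moment, N m; "grip_width": finger opening in m; "grasp_force": force on a finger pad.
Only numpy, scipy, OpenCV 4.12 (cv2) and the standard library are available. Lean on these libraries where they do the work, as an engineer would, in place of code of your own. Each camera call takes 0.05 s, during which the arm holds its last target. There are 200 camera calls.

## Working session

There is one attempt and no reset: what is moved stays moved. The work goes in short steps, Python scripts to look and compute and a shell command to move; the robot and the scene stay as the last step left them, time stands still between calls to the robot, and variables do not carry over. Pictures are saved under pics/ and viewed, at most 10 in all, crops included, and the job is handed in when it is done.

```bash
ls; mkdir -p pics
cat > h.py <<'E'
import numpy as np, cv2, json
from cell import env, imaging
from scipy.spatial.transform import Rotation as R
def rot(a):
    a=np.array(a,float)
    if a.shape==(3,3): return a
    if a.size==4: return R.from_quat(a).as_matrix()
    return R.from_euler('xyz',a,degrees=True).as_matrix()
def ray(c,u,v):
    K=np.array(c['camera_matrix']);k=c['k1']
    d=np.array([(u-K[0,2])/K[0,0],(v-K[1,2])/K[1,1]]);s=d.copy()
    for _ in range(30): s=d/(1+k*(s@s))
    return rot(c['attitude'])@np.array([s[0],-s[1],-1]),np.array(c['position'])
def pt(c,u,v,z):
    d,p=ray(c,u,v); return p+d*(z-p[2])/d[2]
def proj(c,P):
    K=np.array(c['camera_matrix']);q=rot(c['attitude']).T@(np.array(P)-c['position'])
    s=np.array([q[0]/-q[2],-q[1]/-q[2]]);s=s*(1+c['k1']*(s@s))
    return s[0]*K[0,0]+K[0,2],s[1]*K[1,1]+K[1,2]
def shot(n,f,crop=None,sc=1):
    im=imaging.read_camera(n)
    if crop: x0,y0,x1,y1=crop; im=im[y0:y1,x0:x1]
    im=cv2.resize(im,None,fx=sc,fy=sc,interpolation=cv2.INTER_CUBIC)
    cv2.imwrite('pics/'+f,im[:,:,::-1])
def goto(x,y,z,yaw=None):
    """tool-frame shift to world target"""
    o=env.get_obs();Rm=rot(o['tool_rot']);print('pos',o['tool_pos'],'rot',o['tool_rot'])
    print('shift',np.round(Rm.T@(np.array([x,y,z])-o['tool_pos']),4))
E
python3 - <<'E'
from h import *
print(env.get_obs())
for n in('top','scene','wrist'): print(n,imaging.get_calibration(n))
shot('top','top0.png',None,1.25);shot('scene','scene0.png',None,1.25)
E
```

```text
pics
{'time_s': 0.0, 'qpos': array([73.9172046 , 18.438852  , -4.01718553, 83.17446249,  1.29547802,
       78.54218481, -3.25968331]), 'joint_velocities': array([ 0.04696178,  0.05185229,  0.01880431,  0.08164774, -0.07515759,
       -0.02590972,  0.05234081]), 'effort': array([-3.93158427e-05, -4.91286993e+01, -4.03884519e-01, -3.12536895e+01,
       -6.40479103e-02,  4.37580119e-02,  1.82288863e-04]), 'tool_pos': array([ 0.18866987, -0.62146869,  0.24046793]), 'tool_rot': array([-1.79889780e+02,  5.76653996e-03,  1.68945226e+01]), 'force': array([ 0.02168409, -0.65436936,  0.14324571]), 'wrist_torque': array([0.04546871, 0.07088583, 0.01860883]), 'grasp_force': 0.0, 'grip_width': 0.08710361619325135}
top {'camera_matrix': array([[405.55968932,   0.        , 313.4526669 ],
       [  0.        , 405.55968932, 198.08575946],
       [  0.        ,   0.        ,   1.        ]]), 'k1': -0.10366206946993738, 'position': array([0.46071642, 0.01537641, 1.06382673]), 'attitude': array([  6.47303717,   1.5823002 , -88.63074414])}
scene {'camera_matrix': array([[413.89711656,   0.        , 322.13774155],
       [  0.        , 413.89711656, 194.41931433],
       [  0.        ,   0.        ,   1.        ]]), 'k1': -0.03807863343499658, 'position': array([0.05810001, 0.94116138, 0.61698802]), 'attitude': array([  62.21352414,    0.20549964, -151.26242602])}
wrist {'camera_matrix': array([[348.72171711,   0.        , 323.66075914],
       [  0.        , 348.72171711, 203.08017781],
       [  0.        ,   0.        ,   1.        ]]), 'k1': -0.06399178772792376, 'position': array([ 0.25662151, -0.60296233,  0.38465305]), 'attitude': array([-1.51161723e+01,  5.43858493e-02, -7.30875943e+01])}
```

View pics/top0.png

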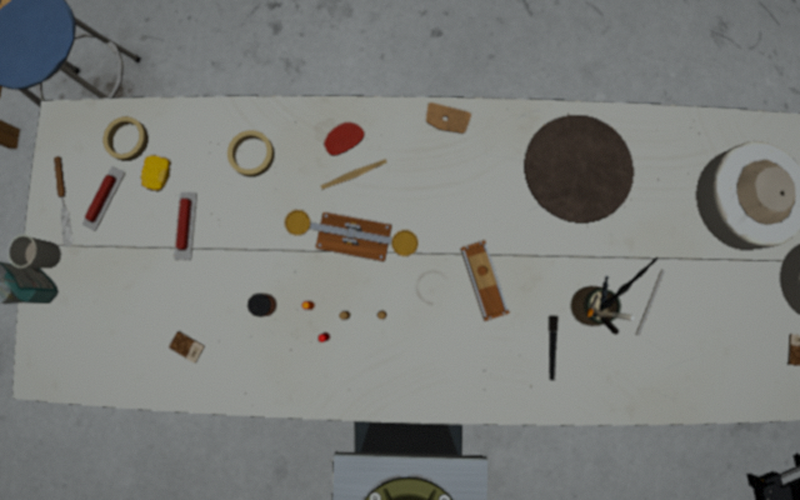

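View pics/scene0.png

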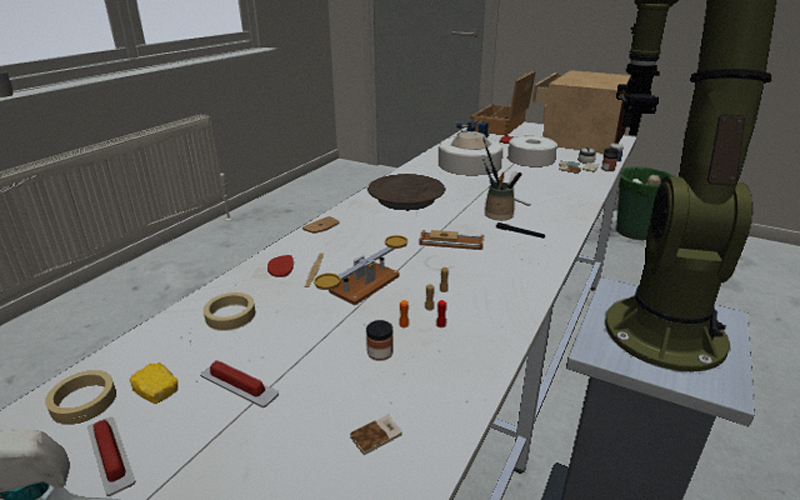

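Top view (800 px wide): the pale stamps stand at (344,315) and (381,314). The possible confusions are the orange stamp (308,305), the red stamp (323,337) and the jar (261,304). The balance pans are at (298,222) and (404,243), and the rack is at (484,281). The scene view agrees: pale stamps at (430,297) and (444,279), orange at (404,314), red at (441,314). Next is one close crop.

Run:
```python
from h import *
shot('top','top1.png',(220,155,420,275),4)
```

```text
(no output)
```

View pics/top1.png

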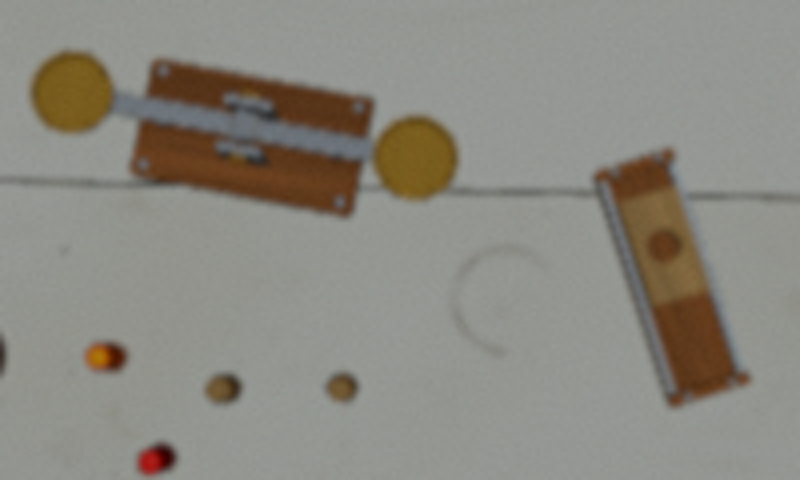

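The crop shows left pan (72,92), right pan (416,158), pale stamps (223,388) and (342,387), and orange and red at left. In the rack, the drilled block's hole is at (664,245), nearer the far end.

Run:
```python
from h import *
c=imaging.get_calibration('top')
def P(U,V,z): return np.round(pt(c,(U+.5)/4-.5+220,(V+.5)/4-.5+155,z),4)
for n,U,V,z in [('A',223,388,.03),('B',342,387,.03),('panL',72,92,.065),('panR',416,158,.065),('hole',664,245,.023),('rk1',598,176,.014),('rk2',669,155,.014),('rk3',744,378,.014),('rk4',674,403,.014),('or',104,356,.03),('red',157,459,.03)]: print(n,P(U,V,z))
L,Rr=P(72,92,.065),P(416,158,.065);d=L-Rr;print(np.linalg.norm(d),np.degrees(np.arctan2(d[1],d[0])))
o=env.get_obs();w=imaging.get_calibration('wrist');T=rot(o['tool_rot'])
print(T.T@(np.array(w['position'])-o['tool_pos']), (T.T@rot(w['attitude'])).round(3))
```

```text
A [0.4384 0.1403 0.03  ]
B [0.441  0.0646 0.03  ]
panL [0.6212 0.2378 0.065 ]
panR [0.5838 0.0207 0.065 ]
hole [ 0.536  -0.1395  0.023 ]
rk1 [ 0.5807 -0.0976  0.014 ]
rk2 [ 0.5955 -0.1438  0.014 ]
rk3 [ 0.452 -0.193  0.014]
rk4 [ 0.4352 -0.148   0.014 ]
or [0.4566 0.2174 0.03  ]
red [0.3924 0.1809 0.03  ]
0.2202979119283703 80.22554715555185
[ 0.0703983   0.00176462 -0.1441986 ] [[ 0.     0.965  0.261]
 [ 1.    -0.    -0.001]
 [-0.001  0.261 -0.965]]
```

Stamps are A (left) and B (right), and everything measures consistently (pan spacing 220.3 mm). Moving now to hover near the stamps.

```bash
python3 -m crank '[{"x":0.329,"y":-0.184,"z":0,"turn":0.295},{"x":0.329,"y":-0.184,"z":0,"turn":0.295},{"x":0.329,"y":-0.184,"z":0,"turn":0.295},{"x":0.329,"y":-0.184,"z":0,"turn":0.295},{"x":0.329,"y":-0.184,"z":0,"turn":0.295},{"x":0.329,"y":-0.184,"z":0,"turn":0.295},{"x":0.469,"y":-0.6115,"z":0.02,"turn":0.295},{"x":0.469,"y":-0.6115,"z":0.02,"turn":0.295},{"x":0.469,"y":-0.6115,"z":0.02,"turn":0.295},{"x":0.469,"y":-0.6115,"z":0.02,"turn":0.295},{"x":0.469,"y":-0.6115,"z":0.02,"turn":0.295},{"x":0.469,"y":-0.6115,"z":0.02,"turn":0.295}]' 0.044 12
```

```text
time_s: 1.65
tool_pos: [0.4576, 0.0244, 0.2249]
tool_rot: [180.0, -0.0, -0.0]
force: [0.7, -0.2, 0.1]
grip_width: 0.0441
grasp_force: 0.0
```

Run:
```python
from h import *
print(env.get_obs()['qpos'].round(1)); goto(.46,.1,.2)
```

```text
[ 30.9  -3.9 -35.4 109.3  -2.3  73.9 -93.8]
pos [0.45762245 0.02442601 0.2248892 ] rot [ 1.79958771e+02 -3.39832287e-02 -2.58923275e-02]
shift [ 0.0023 -0.0756  0.0248]
```

```bash
python3 -m crank '[{"x":0.0,"y":-0.06,"z":0.025},{"x":0.0,"y":-0.076,"z":0.025},{"x":0.0,"y":-0.076,"z":0.025},{"x":0.0,"y":-0.076,"z":0.025}]'
python3 - <<'E'
from h import *
c=imaging.get_calibration('wrist')
for P in ([.4384,.1403,.055],[.441,.0646,.055]): print(proj(c,P))
shot('wrist','w1.png',None,1.25)
np.save('w1c.npy',c,allow_pickle=True)
E
```

```text
invalid input
```

```bash
python3 -m crank '[{"x":0.0,"y":-0.06,"z":0.025,"turn":0},{"x":0.0,"y":-0.076,"z":0.025,"turn":0},{"x":0.0,"y":-0.076,"z":0.025,"turn":0},{"x":0.0,"y":-0.076,"z":0.025,"turn":0}]'
python3 - <<'E'
from h import *
c=imaging.get_calibration('wrist')
for P in ([.4384,.1403,.055],[.441,.0646,.055]): print(proj(c,P))
shot('wrist','w1.png',None,1.25)
np.save('w1c.npy',c,allow_pickle=True)
E
```

```text
time_s: 2.15
tool_pos: [0.4583, 0.0971, 0.2]
tool_rot: [180.0, -0.0, -0.1]
force: [-0.1, -0.9, -0.1]
grip_width: 0.0439
grasp_force: 0.0
(np.float64(271.37244117888775), np.float64(217.40172140124724))
(np.float64(358.5085436195353), np.float64(214.37453441211025))
```

View pics/w1.png

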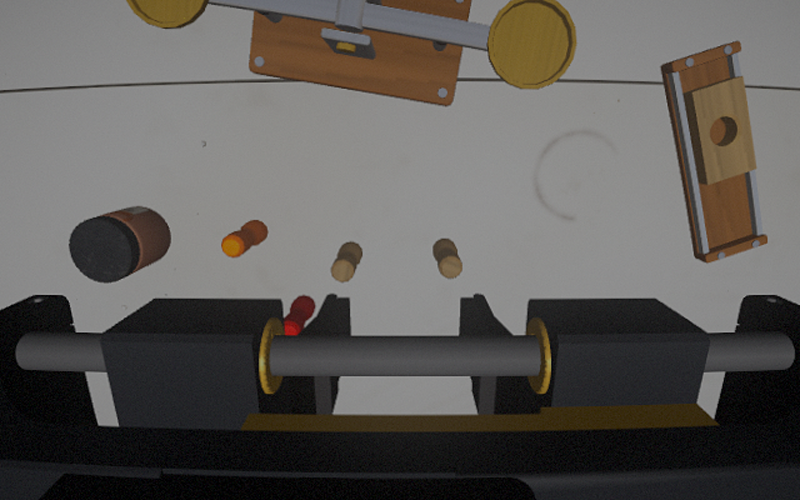

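The wrist view shows stamp A's head at (343,271), B's head at (451,268), the hole at (723,131) and the right pan at (532,43). Orange (233,245) and red (295,325) are clear of both.

Run:
```python
from h import *
c=np.load('w1c.npy',allow_pickle=True).item()
for n,U,V,z in [('A',343,271,.053),('B',451,268,.053),('hole',723,131,.023),('panR',532,44,.067),('A foot',350,249,.003)]:
    print(n,pt(c,(U+.5)/1.25-.5,(V+.5)/1.25-.5,z).round(4))
```

```text
A [0.4384 0.138  0.053 ]
B [0.4405 0.0625 0.053 ]
hole [ 0.5363 -0.1407  0.023 ]
panR [0.5835 0.019  0.067 ]
A foot [0.4414 0.139  0.003 ]
```

```bash
python3 -m crank '[{"x":-0.02,"y":-0.042,"z":0.05,"turn":0},{"x":-0.02,"y":-0.042,"z":0.09,"turn":0},{"x":-0.02,"y":-0.042,"z":0.09,"turn":0},{"x":-0.02,"y":-0.042,"z":0.12,"turn":0},{"x":-0.02,"y":-0.042,"z":0.145,"turn":0},{"x":-0.02,"y":-0.042,"z":0.155,"turn":0},{"x":-0.02,"y":-0.042,"z":0.155,"turn":0},{"x":-0.02,"y":-0.042,"z":0.155,"turn":0}]' 0.044 12; python3 -m crank '[{"x":0,"y":0,"z":0,"turn":0},{"x":0,"y":0,"z":0,"turn":0},{"x":0,"y":0,"z":0,"turn":0},{"x":0,"y":0,"z":0,"turn":0},{"x":0,"y":0,"z":0,"turn":0}]' 0 12
```

```text
time_s: 3.2
tool_pos: [0.4393, 0.1405, 0.0463]
tool_rot: [-180.0, -0.1, -0.0]
force: [0.1, -0.8, 0.7]
grip_width: 0.044
grasp_force: 0.0
time_s: 3.82
tool_pos: [0.4381, 0.1407, 0.045]
tool_rot: [-180.0, -0.0, -0.0]
force: [-0.5, 0.2, 0.9]
grip_width: 0.0164
grasp_force: 12.0
```

```bash
python3 -m crank '[{"x":0,"y":0,"z":-0.03,"turn":0},{"x":0,"y":0,"z":-0.08,"turn":0},{"x":0.04,"y":-0.02,"z":-0.105,"turn":0},{"x":0.09,"y":-0.048,"z":-0.105,"turn":0},{"x":0.14,"y":-0.074,"z":-0.105,"turn":0},{"x":0.17,"y":-0.09,"z":-0.105,"turn":0},{"x":0.183,"y":-0.0965,"z":-0.105,"turn":0},{"x":0.183,"y":-0.0965,"z":-0.105,"turn":0},{"x":0.183,"y":-0.0965,"z":-0.105,"turn":0}]'
python3 - <<'E'
from h import *
goto(.621,.2375,.115); shot('scene','s1.png',(220,130,400,265),4)
E
```

```text
time_s: 4.95
tool_pos: [0.6202, 0.2366, 0.1495]
tool_rot: [180.0, 0.1, -0.0]
force: [-0.1, 0.2, -0.0]
grip_width: 0.0163
grasp_force: 12.0
pos [0.62021453 0.2366203  0.14947445] rot [ 1.79953552e+02  6.84227782e-02 -2.75192450e-03]
shift [ 0.0008 -0.0009  0.0345]
```

View pics/s1.png

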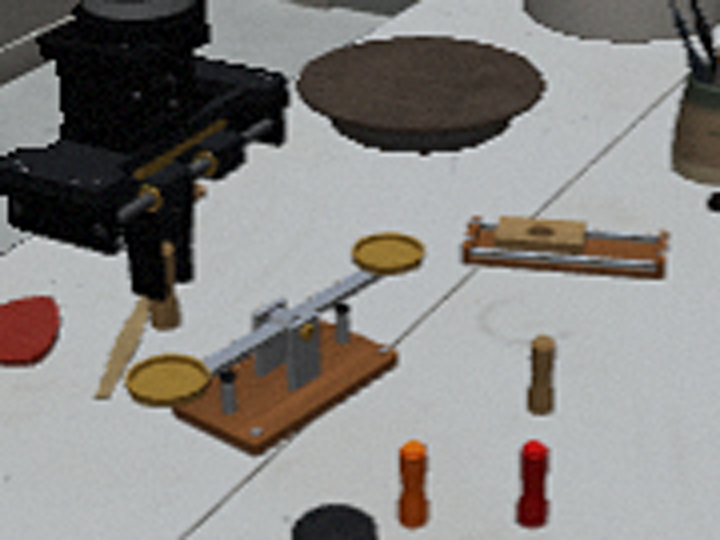

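The stamp is held upright, with its foot at (166,322), above the left pan at (168,378). Lowering it gently.

```bash
python3 -m crank '[{"x":0.0008,"y":-0.001,"z":0.015,"turn":0},{"x":0.0008,"y":-0.001,"z":0.03,"turn":0},{"x":0.0008,"y":-0.001,"z":0.037,"turn":0},{"x":0.0008,"y":-0.001,"z":0.041,"turn":0},{"x":0.0008,"y":-0.001,"z":0.045,"turn":0},{"x":0.0008,"y":-0.001,"z":0.048,"turn":0},{"x":0.0008,"y":-0.001,"z":0.051,"turn":0},{"x":0.0008,"y":-0.001,"z":0.052,"turn":0},{"x":0.0008,"y":-0.001,"z":0.053,"turn":0},{"x":0.0008,"y":-0.001,"z":0.053,"turn":0}]'; python3 -m crank '[{"x":0,"y":0,"z":0.001,"turn":0},{"x":0,"y":0,"z":0.001,"turn":0}]'
```

```text
time_s: 6.25
tool_pos: [0.6218, 0.238, 0.0969]
tool_rot: [180.0, 0.0, -0.0]
force: [-0.6, 0.3, -0.3]
grip_width: 0.0165
grasp_force: 12.0
time_s: 6.5
tool_pos: [0.6218, 0.2379, 0.0958]
tool_rot: [180.0, 0.0, -0.0]
force: [0.4, 0.2, -1.6]
grip_width: 0.0165
grasp_force: 12.0
```

```bash
for i in 1 2 3; do python3 -m crank '[{"x":0,"y":0,"z":0.001,"turn":0},{"x":0,"y":0,"z":0.001,"turn":0}]' | egrep 'pos|force'; done
```

```text
tool_pos: [0.6219, 0.238, 0.0949]
force: [-0.2, -0.4, -0.1]
grasp_force: 12.0
tool_pos: [0.6222, 0.2382, 0.0945]
force: [-0.6, -0.2, 2.4]
grasp_force: 12.0
tool_pos: [0.6226, 0.2384, 0.0943]
force: [-0.4, -0.8, 6.3]
grasp_force: 12.0
```

```bash
python3 -m crank '[{"x":0,"y":0,"z":-0.002,"turn":0},{"x":0,"y":0,"z":-0.002,"turn":0}]'; python3 -m crank '[{"x":0,"y":0,"z":0,"turn":0},{"x":0,"y":0,"z":0,"turn":0},{"x":0,"y":0,"z":0,"turn":0},{"x":0,"y":0,"z":0,"turn":0}]' 0.04;  python3 -m crank '[{"x":0,"y":0,"z":-0.01,"turn":0},{"x":0,"y":0,"z":-0.035,"turn":0},{"x":0,"y":0,"z":-0.07,"turn":0},{"x":0,"y":0,"z":-0.085,"turn":0},{"x":0,"y":0,"z":-0.085,"turn":0}]'
python3 - <<'E'
from h import *
goto(.441,.0635,.12)
shot('scene','s2.png',(220,130,400,265),4)
E
```

```text
time_s: 7.5
tool_pos: [0.6217, 0.238, 0.0946]
tool_rot: [-180.0, 0.0, -0.0]
force: [0.1, 0.1, 0.4]
grip_width: 0.0165
grasp_force: 12.0
time_s: 8.0
tool_pos: [0.6218, 0.238, 0.0948]
tool_rot: [180.0, 0.0, -0.0]
force: [-0.4, 0.5, -0.9]
grip_width: 0.0394
grasp_force: 0.0
time_s: 8.62
tool_pos: [0.6224, 0.2384, 0.1812]
tool_rot: [-180.0, -0.1, -0.0]
force: [-0.7, -0.9, 0.4]
grip_width: 0.0401
grasp_force: 0.0
pos [0.62242651 0.23840625 0.18122943] rot [-1.79965302e+02 -1.35158279e-01 -1.29276773e-02]
shift [-0.1815  0.175   0.0607]
```

View pics/s2.png

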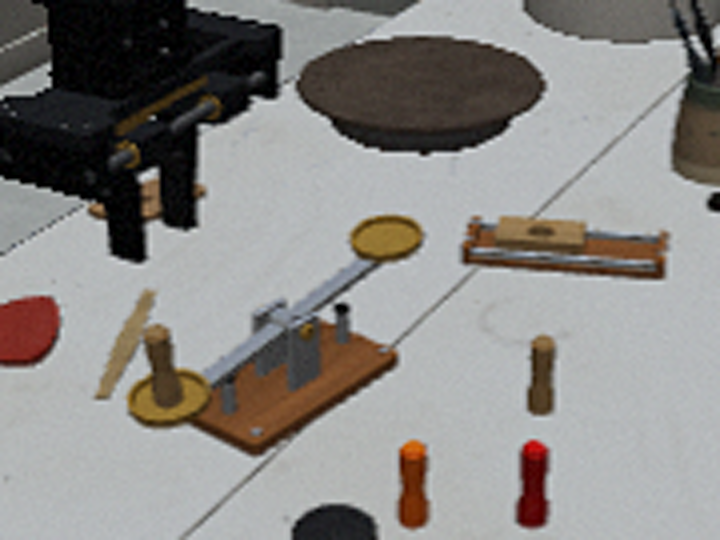

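Stamp A stands in the left pan at (165,390), which is down. Next is B.

```bash
python3 -m crank '[{"x":-0.04,"y":0.04,"z":0.03,"turn":0},{"x":-0.08,"y":0.08,"z":0.03,"turn":0},{"x":-0.12,"y":0.12,"z":0.04,"turn":0},{"x":-0.16,"y":0.155,"z":0.06,"turn":0},{"x":-0.1815,"y":0.175,"z":0.07,"turn":0},{"x":-0.1815,"y":0.175,"z":0.08,"turn":0},{"x":-0.1815,"y":0.175,"z":0.1,"turn":0},{"x":-0.1815,"y":0.175,"z":0.125,"turn":0},{"x":-0.1815,"y":0.175,"z":0.135,"turn":0},{"x":-0.1815,"y":0.175,"z":0.135,"turn":0},{"x":-0.1815,"y":0.175,"z":0.135,"turn":0}]' 0.044; python3 -m crank '[{"x":0,"y":0,"z":0,"turn":0},{"x":0,"y":0,"z":0,"turn":0},{"x":0,"y":0,"z":0,"turn":0},{"x":0,"y":0,"z":0,"turn":0},{"x":0,"y":0,"z":0,"turn":0}]' 0 12
```

```text
time_s: 10.05
tool_pos: [0.441, 0.0635, 0.0455]
tool_rot: [-180.0, -0.1, 0.0]
force: [-0.2, 0.8, 0.3]
grip_width: 0.044
grasp_force: 0.0
time_s: 10.68
tool_pos: [0.4404, 0.063, 0.045]
tool_rot: [180.0, -0.0, -0.0]
force: [0.3, -0.6, 1.2]
grip_width: 0.0163
grasp_force: 11.9
```

```bash
python3 -m crank '[{"x":0,"y":0,"z":-0.03,"turn":0},{"x":0,"y":0,"z":-0.08,"turn":0},{"x":0.02,"y":0.01,"z":-0.115,"turn":0},{"x":0.07,"y":0.02,"z":-0.115,"turn":0},{"x":0.11,"y":0.03,"z":-0.115,"turn":0},{"x":0.135,"y":0.04,"z":-0.115,"turn":0},{"x":0.143,"y":0.043,"z":-0.115,"turn":0},{"x":0.143,"y":0.043,"z":-0.115,"turn":0},{"x":0.143,"y":0.043,"z":-0.1,"turn":0},{"x":0.143,"y":0.043,"z":-0.085,"turn":0},{"x":0.143,"y":0.043,"z":-0.078,"turn":0},{"x":0.143,"y":0.043,"z":-0.078,"turn":0}]'; for i in 1 2 3 ; do python3 -m crank '[{"x":0,"y":0,"z":0.001,"turn":0},{"x":0,"y":0,"z":0.002,"turn":0},{"x":0,"y":0,"z":0.002,"turn":0}]' | egrep 'pos|force'; done
```

```text
time_s: 12.18
tool_pos: [0.5826, 0.0201, 0.1221]
tool_rot: [180.0, 0.1, 0.0]
force: [-0.3, 0.3, -1.0]
grip_width: 0.0162
grasp_force: 11.9
tool_pos: [0.5836, 0.0201, 0.1212]
force: [0.0, 0.0, 0.2]
grasp_force: 11.9
tool_pos: [0.5833, 0.0198, 0.1189]
force: [-0.1, -1.0, 0.2]
grasp_force: 11.9
tool_pos: [0.5832, 0.02, 0.1168]
force: [0.5, -1.0, 0.1]
grasp_force: 11.9
```

```bash
python3 -m crank '[{"x":0,"y":0,"z":0.002,"turn":0},{"x":0,"y":0,"z":0.004,"turn":0},{"x":0,"y":0,"z":0.006,"turn":0},{"x":0,"y":0,"z":0.008,"turn":0},{"x":0,"y":0,"z":0.009,"turn":0},{"x":0,"y":0,"z":0.009,"turn":0},{"x":0,"y":0,"z":0.009,"turn":0}]'; python3 -m crank '[{"x":0,"y":0,"z":0,"turn":0},{"x":0,"y":0,"z":0,"turn":0},{"x":0,"y":0,"z":0,"turn":0},{"x":0,"y":0,"z":0,"turn":0},{"x":0,"y":0,"z":0,"turn":0},{"x":0,"y":0,"z":0,"turn":0},{"x":0,"y":0,"z":0,"turn":0},{"x":0,"y":0,"z":0,"turn":0}]' 0.044; python3 -m crank '[{"x":0,"y":0,"z":-0.02,"turn":0},{"x":0,"y":0,"z":-0.05,"turn":0},{"x":0,"y":0,"z":-0.08,"turn":0},{"x":0,"y":0,"z":-0.08,"turn":0}]';python3 - <<'E'
from h import *
goto(.5837,.02,.12)
shot('scene','s3.png',(220,130,400,265),4)
E
```

```text
time_s: 14.18
tool_pos: [0.5833, 0.02, 0.108]
tool_rot: [180.0, -0.0, -0.0]
force: [0.2, -0.8, 0.1]
grip_width: 0.0163
grasp_force: 11.9
time_s: 15.18
tool_pos: [0.5833, 0.02, 0.1079]
tool_rot: [180.0, 0.0, -0.0]
force: [-0.5, 0.3, -1.1]
grip_width: 0.0439
grasp_force: 0.0
time_s: 15.68
tool_pos: [0.5854, 0.0206, 0.1921]
tool_rot: [180.0, -0.4, -0.0]
force: [-0.0, -0.0, -0.2]
grip_width: 0.0442
grasp_force: 0.0
pos [0.58542584 0.02057994 0.19209424] rot [ 1.79971993e+02 -3.81170875e-01 -1.82460576e-03]
shift [-0.0022  0.0005  0.0721]
```

View pics/s3.png

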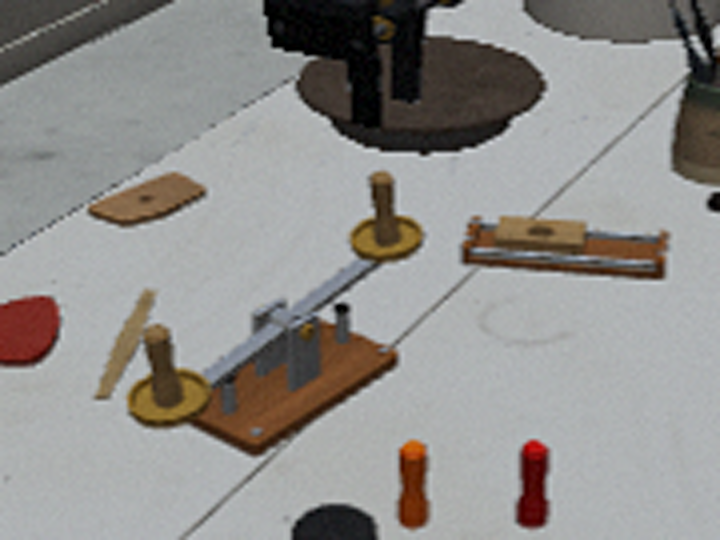

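The left pan is down, holding stamp A at (165,390), and the right pan with B at (382,238) is up. So A is the heavier. Picking A with a low grip force.

```bash
python3 -m crank '[{"x":0.01,"y":-0.05,"z":0,"turn":0},{"x":0.02,"y":-0.11,"z":0,"turn":0},{"x":0.03,"y":-0.17,"z":0,"turn":0},{"x":0.036,"y":-0.21,"z":0,"turn":0},{"x":0.036,"y":-0.2205,"z":0,"turn":0},{"x":0.036,"y":-0.2205,"z":0.01,"turn":0},{"x":0.036,"y":-0.2205,"z":0.04,"turn":0},{"x":0.036,"y":-0.2205,"z":0.07,"turn":0},{"x":0.036,"y":-0.2205,"z":0.085,"turn":0},{"x":0.036,"y":-0.2205,"z":0.092,"turn":0},{"x":0.036,"y":-0.2205,"z":0.092,"turn":0}]' 0.044
python3 - <<'E'
from h import *
goto(.6225,.241,.0945)
E
```

```text
time_s: 17.1
tool_pos: [0.6196, 0.24, 0.0961]
tool_rot: [180.0, -0.0, -0.1]
force: [0.4, -0.5, 1.1]
grip_width: 0.0442
grasp_force: 0.0
pos [0.61961391 0.23997952 0.09609933] rot [ 1.79989321e+02 -1.16854152e-02 -5.23884453e-02]
shift [ 0.0029 -0.001   0.0016]
```

```bash
python3 -m crank '[{"x":0.003,"y":-0.001,"z":0.001,"turn":0},{"x":0.003,"y":-0.001,"z":0.001,"turn":0},{"x":0.003,"y":-0.001,"z":0.001,"turn":0}]';python3 -m crank '[{"x":0,"y":0,"z":0,"turn":0},{"x":0,"y":0,"z":0,"turn":0},{"x":0,"y":0,"z":0,"turn":0},{"x":0,"y":0,"z":0,"turn":0},{"x":0,"y":0,"z":0,"turn":0},{"x":0,"y":0,"z":0,"turn":0}]' 0 5; python3 -m crank '[{"x":0,"y":0,"z":-0.001,"turn":0},{"x":0,"y":0,"z":-0.002,"turn":0},{"x":0,"y":0,"z":-0.003,"turn":0},{"x":0,"y":0,"z":-0.004,"turn":0},{"x":0,"y":0,"z":-0.005,"turn":0},{"x":0,"y":0,"z":-0.006,"turn":0},{"x":0,"y":0,"z":-0.007,"turn":0},{"x":0,"y":0,"z":-0.009,"turn":0},{"x":0,"y":0,"z":-0.011,"turn":0},{"x":0,"y":0,"z":-0.013,"turn":0}]'
```

```text
time_s: 17.48
tool_pos: [0.6226, 0.2417, 0.0954]
tool_rot: [-180.0, -0.0, -0.0]
force: [-0.0, -1.0, 0.2]
grip_width: 0.0438
grasp_force: 0.0
time_s: 18.23
tool_pos: [0.6224, 0.2415, 0.095]
tool_rot: [180.0, -0.0, -0.0]
force: [-0.5, 0.7, 0.4]
grip_width: 0.017
grasp_force: 4.9
time_s: 19.48
tool_pos: [0.6224, 0.2415, 0.1081]
tool_rot: [180.0, -0.0, -0.0]
force: [-0.1, -0.7, -0.1]
grip_width: 0.0169
grasp_force: 4.9
```

```bash
python3 -m crank '[{"x":0,"y":0,"z":-0.002,"turn":0},{"x":0,"y":0,"z":-0.004,"turn":0},{"x":0,"y":0,"z":-0.006,"turn":0},{"x":0,"y":0,"z":-0.008,"turn":0},{"x":0,"y":0,"z":-0.01,"turn":0},{"x":0,"y":0,"z":-0.012,"turn":0},{"x":0,"y":0,"z":-0.014,"turn":0},{"x":0,"y":0,"z":-0.018,"turn":0},{"x":0,"y":0,"z":-0.03,"turn":0},{"x":0,"y":0,"z":-0.065,"turn":0},{"x":0,"y":0,"z":-0.075,"turn":0},{"x":0,"y":0,"z":-0.075,"turn":0}]' - 12
python3 - <<'E'
from h import *
goto(.58,.15,.2)
shot('scene','s4.png',(220,70,400,205),4)
E
```

```text
time_s: 20.98
tool_pos: [0.6227, 0.2418, 0.1838]
tool_rot: [-180.0, -0.1, -0.0]
force: [-0.4, 0.1, -1.4]
grip_width: 0.0163
grasp_force: 11.8
pos [0.62270752 0.2418134  0.18376645] rot [-1.79979187e+02 -9.60852556e-02 -1.15998125e-02]
shift [-0.0427  0.0918 -0.0163]
```

View pics/s4.png

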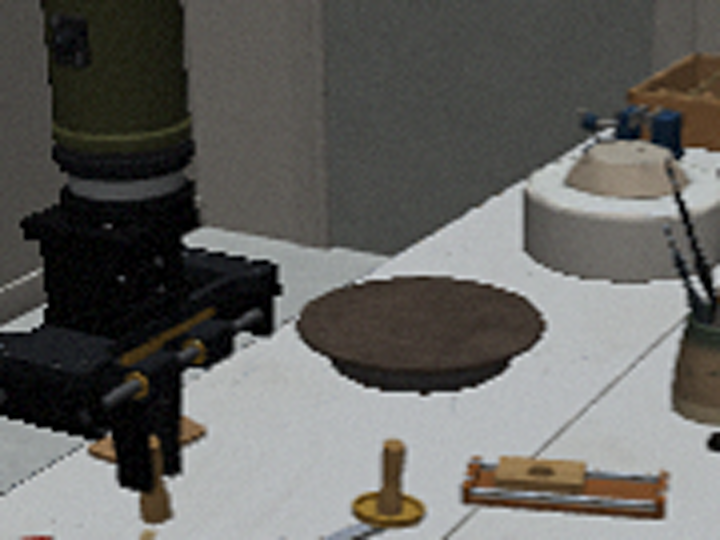

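A is in the gripper, with its foot at (157,520), and B stays standing in the right pan at (390,500). A may be slightly tilted in the grip. I'll move over the hole and check from both cameras.

```bash
python3 -m crank '[{"x":-0.01,"y":0.05,"z":-0.02,"turn":0},{"x":-0.02,"y":0.1,"z":-0.02,"turn":0},{"x":-0.035,"y":0.15,"z":-0.02,"turn":0},{"x":-0.05,"y":0.2,"z":-0.02,"turn":0},{"x":-0.06,"y":0.25,"z":-0.02,"turn":0},{"x":-0.07,"y":0.3,"z":-0.02,"turn":0},{"x":-0.08,"y":0.35,"z":0.0,"turn":0},{"x":-0.087,"y":0.382,"z":0.03,"turn":0},{"x":-0.087,"y":0.382,"z":0.07,"turn":0},{"x":-0.087,"y":0.382,"z":0.089,"turn":0},{"x":-0.087,"y":0.382,"z":0.089,"turn":0},{"x":-0.087,"y":0.382,"z":0.089,"turn":0}]'
python3 - <<'E'
from h import *
o=env.get_obs();print(o['tool_pos'],o['tool_rot'])
c=imaging.get_calibration('wrist');s=imaging.get_calibration('scene');t=o['tool_pos']
np.save('w2c.npy',c,allow_pickle=True)
for k,cc in(('w',c),('s',s)):
  print(k,[tuple(np.round(proj(cc,p),1)) for p in (t+[0,0,.01],t+[0,0,-.045],[.536,-.14,.023])])
a=imaging.read_camera('wrist');b=imaging.read_camera('scene')
cv2.imwrite('pics/wf.png',a[:,:,::-1]);cv2.imwrite('pics/sf.png',b[:,:,::-1])
u,v=map(int,proj(s,t))
print('crops: w x0=220,y0=170 ; s x0',u-50,'y0',v-50)
A=cv2.resize(a[170:370,220:420],None,fx=2,fy=2,interpolation=2);B=cv2.resize(b[v-50:v+50,u-50:u+50],None,fx=4,fy=4,interpolation=2)
cv2.imwrite('pics/c1.png',np.hstack([A,B])[:,:,::-1])
E
```

```text
time_s: 22.52
tool_pos: [0.5364, -0.1398, 0.0951]
tool_rot: [180.0, -0.1, 0.1]
force: [0.1, -0.4, -1.2]
grip_width: 0.0164
grasp_force: 11.9
[ 0.53637884 -0.1398437   0.09511485] [ 1.79976010e+02 -1.05546128e-01  7.06231627e-02]
w [(np.float64(318.9), np.float64(281.8)), (np.float64(320.0), np.float64(236.6)), (np.float64(320.6), np.float64(222.5))]
s [(np.float64(355.2), np.float64(163.2)), (np.float64(354.6), np.float64(179.2)), (np.float64(354.4), np.float64(186.9))]
crops: w x0=220,y0=170 ; s x0 305 y0 116
```

View pics/c1.png

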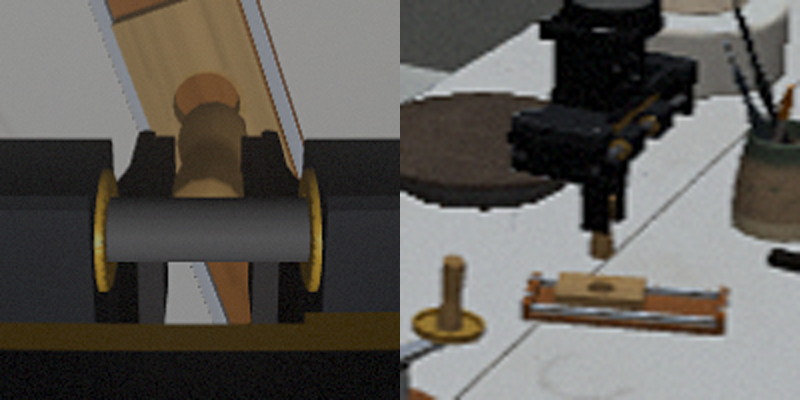

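Run:
```python
from h import *
c=np.load('w2c.npy',allow_pickle=True).item();t=np.array([.5364,-.1398,.0951])
f=lambda p:np.round([(proj(c,p)[0]-220)*2,(proj(c,p)[1]-170)*2],1)
print('foot far rim',f(t+[.00975,0,-.045]),'L',f(t+[0,.00975,-.045]),'R',f(t+[0,-.00975,-.045]))
print('waist/foot top rim +x',f(t+[.00975,0,-.033]))
for r in(.011,.013):print('hole far',f([.536+r,-.14,.023]),f([.536,-.14+r,.023]),f([.536,-.14-r,.023]))
print('head top +x rim',f(t+[.0085,0,-.008]))
print('d/dx',f(t+[.01075,0,-.045])-f(t+[.00975,0,-.045]), f([.55,-.14,.023])-f([.549,-.14,.023]))
```

```text
foot far rim [199.8 100.9] L [166.1 133. ] R [233.6 133.1]
waist/foot top rim +x [199.4 114.6]
hole far [201.2  72.6] [167.5 105. ] [235.  105.1]
hole far [201.2  66.6] [161.4 105. ] [241.1 105.1]
head top +x rim [198.4 154.3]
d/dx [ 0.  -3.4] [ 0.  -3.1]
```

Left half (wrist): the foot spans x 177–245 with its far rim at y 103, and the hole spans 174–240 with its far rim at 73. The foot is about 1 mm to the −y side and otherwise centred. Right half (scene): A is upright above the block and B stands in its pan. Descending with feel.

```bash
python3 -m crank '[{"x":0,"y":-0.001,"z":0.01,"turn":0},{"x":0,"y":-0.001,"z":0.02,"turn":0},{"x":0,"y":-0.001,"z":0.024,"turn":0},{"x":0,"y":-0.001,"z":0.025,"turn":0},{"x":0,"y":-0.001,"z":0.025,"turn":0}]' - 8; for i in 1 2 3 4; do python3 -m crank '[{"x":0,"y":0,"z":0.0007,"turn":0},{"x":0,"y":0,"z":0.0015,"turn":0},{"x":0,"y":0,"z":0.0015,"turn":0}]' | egrep 'pos|^force'; done
```

```text
time_s: 23.25
tool_pos: [0.5353, -0.1395, 0.0689]
tool_rot: [180.0, -0.0, -0.0]
force: [0.0, -0.3, 0.3]
grip_width: 0.0165
grasp_force: 7.9
tool_pos: [0.5353, -0.1393, 0.0675]
force: [-0.2, -0.3, -0.5]
tool_pos: [0.5352, -0.1394, 0.0659]
force: [0.2, 0.7, -1.4]
tool_pos: [0.5352, -0.1394, 0.0643]
force: [-0.1, 0.1, -0.7]
tool_pos: [0.5352, -0.1394, 0.0629]
force: [-0.2, 0.9, -0.1]
```

```bash
for i in 1 2 3 4 5; do python3 -m crank '[{"x":0,"y":0,"z":0.0007,"turn":0},{"x":0,"y":0,"z":0.0015,"turn":0},{"x":0,"y":0,"z":0.0015,"turn":0}]' | egrep 'pos|^force'; done
```

```text
tool_pos: [0.5352, -0.1395, 0.0614]
force: [0.4, 1.6, -1.0]
tool_pos: [0.5352, -0.1395, 0.0598]
force: [-0.4, 0.8, -0.4]
tool_pos: [0.5352, -0.1395, 0.0583]
force: [0.1, 1.0, -0.8]
tool_pos: [0.5352, -0.1395, 0.0568]
force: [0.8, 0.5, -0.6]
tool_pos: [0.5352, -0.1395, 0.0553]
force: [0.3, 0.8, -0.9]
```

```bash
for i in 1 2 3; do python3 -m crank '[{"x":0,"y":0,"z":0.0005,"turn":0},{"x":0,"y":0,"z":0.001,"turn":0},{"x":0,"y":0,"z":0.001,"turn":0}]' | egrep 'pos|^force'; done
```

```text
tool_pos: [0.5353, -0.1395, 0.0544]
force: [-0.8, 0.5, 0.5]
tool_pos: [0.5358, -0.1398, 0.0541]
force: [-0.6, 0.7, 4.9]
tool_pos: [0.5362, -0.1403, 0.0538]
force: [-0.7, 0.3, 9.4]
```

```bash
python3 -m crank '[{"x":0,"y":0,"z":-0.002,"turn":0},{"x":0,"y":0,"z":-0.002,"turn":0}]' | egrep 'pos|^force'; python3 -m crank '[{"x":0,"y":0,"z":0,"turn":0},{"x":0,"y":0,"z":0,"turn":0},{"x":0,"y":0,"z":0,"turn":0},{"x":0,"y":0,"z":0,"turn":0}]' 0.04; python3 -m crank '[{"x":0,"y":0,"z":-0.01,"turn":0},{"x":0,"y":0,"z":-0.04,"turn":0},{"x":0,"y":0,"z":-0.09,"turn":0},{"x":0,"y":0,"z":-0.14,"turn":0},{"x":0,"y":0,"z":-0.14,"turn":0},{"x":0,"y":0,"z":-0.14,"turn":0}]'
python3 - <<'E'
from h import *
o=env.get_obs();print(o['tool_pos'])
c=imaging.get_calibration('wrist');s=imaging.get_calibration('scene')
for z in(.008,.063): print(z,np.round(proj(c,[.5355,-.14,z]),1),np.round(proj(s,[.5355,-.14,z]),1))
a=imaging.read_camera('wrist');b=imaging.read_camera('scene')
A=cv2.resize(a[100:300,220:420],None,fx=2,fy=2,interpolation=2);B=cv2.resize(b[135:215,305:385],None,fx=5,fy=5,interpolation=2)
cv2.imwrite('pics/c2.png',np.hstack([A,B])[:,:,::-1])
E
```

```text
tool_pos: [0.5347, -0.1397, 0.054]
force: [0.1, -0.9, -0.9]
time_s: 28.5
tool_pos: [0.5353, -0.1395, 0.0544]
tool_rot: [180.0, 0.0, -0.0]
force: [-0.7, -0.6, 0.6]
grip_width: 0.0389
grasp_force: 0.0
time_s: 29.25
tool_pos: [0.535, -0.1395, 0.1946]
tool_rot: [180.0, -0.0, -0.0]
force: [-1.3, 0.2, -0.4]
grip_width: 0.0401
grasp_force: 0.0
[ 0.53504354 -0.13954604  0.19459472]
0.008 [321.8 184.4] [354.4 191.1]
0.063 [321.5 198.5] [355.  175.6]
```

View pics/c2.png

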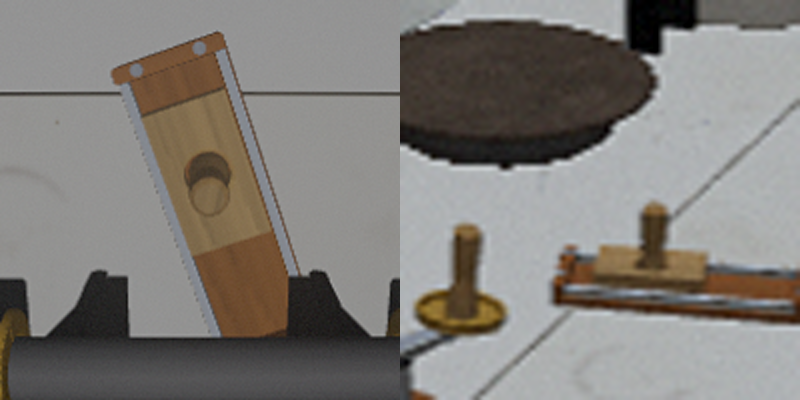

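Stamp A stands upright in the hole: its top at (655,203) maps to row 175.6, exactly the predicted row for fully home. B stands in the right pan at (465,275), and the gripper is clear of both. Handing in.

```bash
python3 -c "
from cell import env
print(env.sign_off())"
```

```text
the job is handed in; nothing more can be done
None
```

The stamp from the dropped left pan, originally the left of the two, stands fully home in the block's hole; the other still stands in the right pan, and the job was handed in after about 29 s (no verdict was returned).

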